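# Lift the parts basket with the lifting hook and hold it level

## Task

Take the orange-handled lifting hook out of its blue stand, hook it under the red bail of the wire parts basket and lift the basket, with its parts in it, straight up so that its underside is at least 5 cm above the rim of the drip tray. Keep it there over the tray, level and still, and finish while holding it: do not put it down or let go. Do not touch the basket with the gripper or arm, do not tip it, and leave the yellow bottle, the dark steel block and the standing tube stub where they are.

Things in the scene. Friction and masses are not known exactly. Their poses are not given: they have to be found in the camera images.
- hook_grip (a point): centre of the lifting hook's grip: an upright orange block 24 x 24 mm in plan, 52 mm high (this point is 29 mm above its foot). Axes: +x the way the hook's mouth looks, z up. Under the grip is a steel guard plate 66 (x) x 56 (y) x 7 mm, its underside 36 mm below this point, resting on the stand
- hook_seat (a point): where a 7 mm bar rests in the hook's V (centre of the bar): 104 mm straight below hook_grip, same axes, moves with the hook. The V's underside is 12 mm below this point; the tip of the lip is 27 mm ahead (+x) and 22 mm above it; free height between lip tip and guard plate 46 mm
- lift_hook: whole hook, 66 x 56 x 139 mm, 0.2 kg; origin: middle of the guard plate's underside, axes as hook_grip. The hook is a flat strap, 20 mm wide (y), 6 mm thick: from the origin back to x = -26 at 26 mm below, down to 58, forward to the bottom of the V at x = 0, 76 below, up to the lip's tip at x = +27, 48 below; the mouth looks to +x over the lip
- bail_top (a point): middle of the top of the basket's red bail, a rigid fixed handle of 7 mm round bar; centre of the bar, 105 mm above the basket's underside, central over it. The top runs straight along the basket's y for 46 mm, then slopes down to 55 mm above the underside at y = +-56 mm. It may be hooked from +x or -x
- basket: square wire parts basket 110 x 110 mm with 42 mm high sides, 0.28 kg plus about 0.28 kg of parts; origin at the centre of its underside, z up, the bail stands in its y-z plane. At the start it stands in the drip tray, 7 mm above the table
- tray: fixed green drip tray 190 x 190 mm, rim 20 mm high, floor and walls 7 mm thick; origin at the centre of its underside on the table
- stand: fixed blue stand of the hook, foot 120 x 110 mm; two cheeks 70 mm long (x), 36 mm apart, tops 100 mm above the table, end stops 4 mm high; the hook hangs in the gap and comes out straight up (clear after 85 mm). Origin at the centre of its underside, axes as the hook's at the start
- stub: loose short brown tube ring 43 mm across and 26 mm high lying in the basket; origin at the centre of its underside
- coupon_piece: loose brown flat steel piece 40 x 30 x 10 mm lying in the basket; origin at the centre of its underside
- big_nut: loose rusty nut 36 mm across and 16 mm high lying in the basket; origin at the centre of its underside
- oil_bottle: bystander: yellow bottle with red cap, 66 mm across and 205 mm high, at the back left; origin at the centre of its underside
- steel_block: bystander: dark steel block 50 x 62 x 36 mm with a hole in its top, on the right; origin at the centre of its underside
- tube_stub: bystander: grey tube stub 45 mm across and 62 mm high, at the back in the middle; origin at the centre of its underside
Not all that is in view belongs to the job. What is shaped like the lift_hook but turquoise is not meant.

How it is judged:
By the outcome, as a careful person would: the job done as asked, in the order asked, and still so for the second after the job is handed in, while the arm keeps its last pose, push and grip.
It also fails if it takes over 48 s, if anything falls off the work surface, if the arm or the gripper's body presses on something with over 40 N, if the wrist force passes 120 N, or if a joint passes its speed limit or range.

## Robot

A 6-joint arm with a two-finger parallel gripper is mounted at the origin on the work surface; the furniture and walls round the work are solid. World frame = base frame: x ahead of the robot, y to its left, z up, the work surface at z = 0. Lengths are in mm, angles in rad, forces in N, time in s.
With the tool pointing down it reaches from about 275 to 750 mm from the base axis. Payload 10.2 kg.
Tool frame: the origin (TCP) lies at the very end of the fingers, on their centre line; the grasp point (between the pads) lies 19 mm behind it (ctrl.grip_depth is the distance from the TCP to the grasp point, in mm); z points along the fingers, x is the direction in which the jaws open and shut, and the axes are right-handed (so a half turn about z gives the same grasp; the last joint's range is limited). The gripper opens to 85 mm and grips with 20 to 120 N. Pads are 22 mm wide; open, the fingers measure 114 mm over their backs; the gripper's body (76 mm by 85 mm) begins 54 mm behind the grasp point. The pads swing forward as they close: fully open they stand 13 mm farther back than shut.
Start: joints at [1.095, 0.313, 1.498, -0, 1.331, -0.223], TCP at [131.324, 508.316, 231.294] pointing down, gripper open.
Joint ranges: [-2.94, 2.94], [-0.97, 2.17], [0.19, 2.56], [-1.23, 4.37], [0.02, 3.11], [-2.88, 2.88]. Speed limits (rad/s): [2.39, 2.39, 3.01, 3.14, 3.14, 3.14].

## Interface

Orientations are given as a unit quaternion [w, x, y, z].
In Python, from rig import ctrl gives the robot as it stands.
- The arm moves only by the tool play_rows, never from a script. Its argument "motion" is a list of rows, each a list of 2 entries, a list of its own where there are three numbers: the shift along the tool's x, y, z in mm, then the turn, a rotation vector about the tool's x, y, z in degrees. A call has 1 to 20 rows; each row shifts and turns the commanded pose from where the row before left it, along the tool's axes as they then stand; what a row does not reach is not made up. A row lasts 1/12 s, in which the tool goes at most 41.7 mm and 7.16 degrees, less where a joint would pass 70% of its speed; a pose out of reach is approached as far as the arm can. A call with a gripper value outside its range is refused whole. "fingers" is the finger opening in mm, from 0 to 85.4, set as the call begins (left out, the last holds). The fingers move at their own pace and stop on an object; "squeeze" is the grip in N (left out, the last holds). Time passes only in rows, so rows that do not move let the fingers close. It gives the time, the measured TCP pose, the force and the opening at its end, in the units of the state.
- ctrl.sense(): the state, without advancing time (a new reading comes with each control period).
- ctrl.capture(name): name is "scene" or "top"; returns the picture (400x640x3 uint8, red, green, blue); there is no depth.
- ctrl.get_calibration(name): a dict with "K" (3x3 intrinsics, pixels), "k1" (the pictures are not rectified: a ray, as slopes to the right and down, at radius r is drawn at 1 + k1 r^2 times it, then the intrinsics apply), "R" (3x3) and "t" (3): a world point X has camera coordinates R X + t. Camera axes: x right, y down, z forward; pixel columns grow to the right and rows downward; lengths in mm; the calibration is good to about 2 mm. A picture is of the moment at which its call begins. get_calibration takes no time and is no camera call.
- ctrl.finish_job(): hands the job in, once; it reports no verdict.
Trained networks look in the newest picture that a camera, given by its name, has taken for a name from the list of things; names that differ only in an ending like _2 or _b are one class to them, and where a whole thing is asked for, a point or a joint stands for the part that bears it (a point fixed in the world has none). Each returns a list of dicts, best first, with "p" (0 to 1); they miss things now and then, are a little off and sometimes report something else, mostly with a low value. They report only what shows in the picture. A call takes as long as a camera call. They do not tell look-alikes from the thing itself.
- ctrl.spot_in(camera, name): "position" ([column, row] as shares, 0 to 1, of the picture: columns of its width, rows of its height, amid what is visible of it).
The state is a dict: "time_s": time; "joints": joint angles; "dq": joint speeds; "tau": joint torques, N m; "eef_pos": TCP position; "ee_rot": TCP orientation; "force": force on the tool from outside, world axes, zero at the start; "wrist_torque": the same for the moment, N m; "grip_width": opening from 0.0 (shut) to 1.0 (fully open).
Only numpy, scipy, OpenCV 4.12 (cv2) and the standard library are available. Lean on these libraries where they do the work, as an engineer would, in place of code of your own. Each camera call takes 0.05 s, during which the arm holds its last target. There are 200 camera calls.

## Working session

There is one attempt and no reset: what is moved stays moved. The work goes in short steps, Python scripts to look and compute and a tool call to move; the robot and the scene stay as the last step left them, time stands still between calls to the robot, and variables do not carry over. Pictures are saved under pics/ and viewed, about 8 in all and at most 12, crops included, and the job is handed in when it is done.

Besides the shell and the picture viewer there is one more tool, called after "Request:" in YAML: its name, and indented under it one key for each argument. play_rows: Moves the arm, as the interface text tells. Its arguments: {"type":"object","properties":{"motion":{"type":"array"},"fingers":{"type":"number"},"squeeze":{"type":"number"}},"required":["motion"]}

```bash
ls; mkdir -p pics
cat > h.py <<'E'
import numpy as np, cv2
from rig import ctrl
def snap(cam,name,crop=None,scale=1):
    im=ctrl.capture(cam)
    o=im[...,::-1].copy()
    if crop: x0,y0,x1,y1=crop; o=o[y0:y1,x0:x1]
    if scale!=1: o=cv2.resize(o,None,fx=scale,fy=scale,interpolation=cv2.INTER_CUBIC)
    cv2.imwrite('pics/'+name,o); return im
def ray(cam,uv):
    c=ctrl.get_calibration(cam); K,R,t=np.array(c['K']),np.array(c['R']),np.array(c['t'])
    d=np.linalg.solve(K,[uv[0],uv[1],1.])[:2]; u=d.copy()
    for _ in range(20): u=d/(1+c['k1']*(u@u))
    return -R.T@t, R.T@np.array([u[0],u[1],1.])
def at_z(cam,uv,z):
    o,d=ray(cam,uv); return o+d*(z-o[2])/d[2]
def proj(cam,X):
    c=ctrl.get_calibration(cam); p=np.array(c['R'])@np.array(X,float)+np.array(c['t']); u=p[:2]/p[2]; u=u*(1+c['k1']*(u@u))
    return (np.array(c['K'])@[u[0],u[1],1])[:2]
def tri(uv1,uv2):
    (a,d),(b,e)=ray('scene',uv1),ray('top',uv2)
    d/=np.linalg.norm(d);e/=np.linalg.norm(e)
    s=np.linalg.lstsq(np.c_[d,-e],b-a,rcond=None)[0]
    p,q=a+s[0]*d,b+s[1]*e
    return (p+q)/2,np.linalg.norm(p-q)
E
python3 - <<'E'
from h import *
snap('scene','s1.png',scale=1.25);snap('top','t1.png',scale=1.25)
print(ctrl.sense())
for n in ['hook_grip','hook_seat','bail_top','basket','tray','stand','oil_bottle','steel_block','tube_stub']:
  for c in ['scene','top']:
    print(n,c,[(np.round(np.array(d['position'])*[640,400],1).tolist(),round(d['p'],2)) for d in ctrl.spot_in(c,n)[:3]])
for c in ['scene','top']: print(ray(c,(320,200)))
E
```

```text
pics
{'time_s': 0.1, 'joints': array([ 1.09463332e+00,  3.13371513e-01,  1.49832567e+00,  6.37752288e-07,
        1.33096777e+00, -2.23413917e-01]), 'dq': array([-4.27820386e-04,  4.36868526e-06, -2.64182898e-03,  4.76054580e-04,
       -4.04129853e-04,  2.49534193e-04]), 'tau': array([ 2.57931351e-03, -4.12896645e+01, -2.60143948e+01, -1.09965795e-04,
        3.01436026e-03,  8.95681353e-06]), 'eef_pos': array([131.20543705, 508.12470219, 230.81716491]), 'ee_rot': array([ 2.25955476e-04,  7.90590423e-01,  6.12345079e-01, -4.86212649e-04]), 'force': array([ 0.39581687, -0.13533103, -1.26714286]), 'wrist_torque': array([-0.02954321, -0.01319245, -0.02674998]), 'grip_width': 0.99986332424658}
hook_grip scene [([220.3, 203.2], 0.86), ([272.0, 171.9], 0.57), ([339.7, 244.1], 0.45)]
hook_grip top [([241.1, 249.5], 0.65), ([259.4, 198.5], 0.59)]
hook_seat scene [([268.7, 170.6], 0.89), ([219.0, 200.7], 0.76), ([274.0, 194.2], 0.24)]
hook_seat top [([259.3, 195.9], 0.76), ([240.2, 244.9], 0.62)]
bail_top scene [([342.8, 246.7], 0.92)]
bail_top top [([348.8, 195.2], 0.66), ([344.4, 190.9], 0.32)]
basket scene []
basket top [([348.2, 193.3], 0.95)]
tray scene [([354.0, 258.0], 0.86)]
tray top [([366.2, 197.8], 0.69)]
stand scene [([274.4, 193.3], 0.97)]
stand top [([270.7, 201.6], 0.83)]
oil_bottle scene [([265.6, 139.5], 0.89), ([348.9, 261.7], 0.29)]
oil_bottle top [([214.7, 171.9], 0.86)]
steel_block scene [([398.0, 328.2], 0.57)]
steel_block top [([429.4, 213.3], 0.66)]
tube_stub scene [([351.7, 196.8], 0.67)]
tube_stub top [([263.2, 197.8], 0.43)]
(array([-136.78550093, -772.8068513 , 1086.95818669]), array([ 0.45531208,  0.5539814 , -0.69706467]))
(array([ 363.36622757,  -20.32146342, 1910.07780824]), array([ 0.05143963,  0.00600624, -0.99866716]))
```

View pics/s1.png

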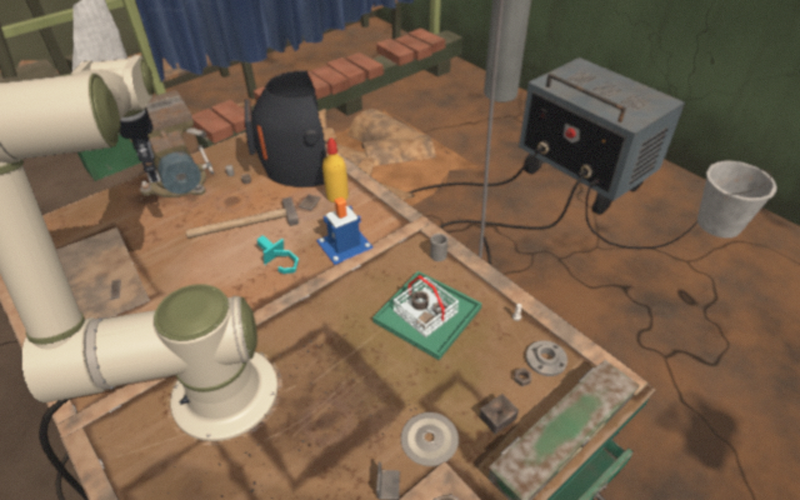

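View pics/t1.png

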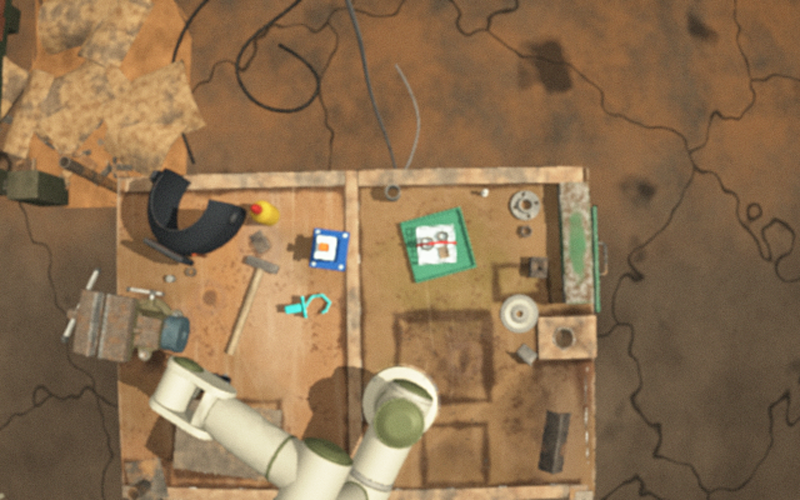

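The scene shows the orange grip at about (273,167) px with the turquoise decoy lying to its left, and the basket with its red bail at about (342,240). In the top view the grip is at (258,197) and the bail runs nearly horizontally at about y=194. Closer crops next.

Run:
```python
from h import *
a=np.median([ctrl.capture('scene') for _ in range(4)],0).astype(np.uint8)[...,::-1]
b=np.median([ctrl.capture('top') for _ in range(4)],0).astype(np.uint8)[...,::-1]
np.save('a.npy',a);np.save('b.npy',b)
f=lambda i,x,y,w,h,s:cv2.resize(i[y:y+h,x:x+w],None,fx=s,fy=s,interpolation=cv2.INTER_CUBIC)
A=np.hstack([f(a,245,150,65,65,6),f(a,295,210,97,78,5)[:390,:]])
B=np.hstack([f(b,235,170,60,65,6)[:,:],f(b,315,160,70,65,6)])
A=A[:,:800];B=B[:,:780]
cv2.imwrite('pics/c1.png',A);cv2.imwrite('pics/c2.png',B);print(A.shape,B.shape)
p,e=tri((273,166.5),(258,197));print('grip',p,e)
for bb in [(348.8,195.2),(344.4,193)]:print('bail',tri((342.8,232),bb))
print(at_z('top',(258,197),165),at_z('scene',(273,166.5),150))
```

```text
(390, 800, 3) (390, 780, 3)
grip [472.61052702 209.38722763 127.11062778] 5.852274058416486
bail (array([ 477.52332918, -118.06148418,   84.31762209]), np.float64(11.904590479636724))
bail (array([ 488.4412545 , -104.14866346,   64.41015258]), np.float64(15.269998728603735))
[467.88902462 206.06963969 165.        ] [460.43856545 184.35366931 150.        ]
```

View pics/c1.png

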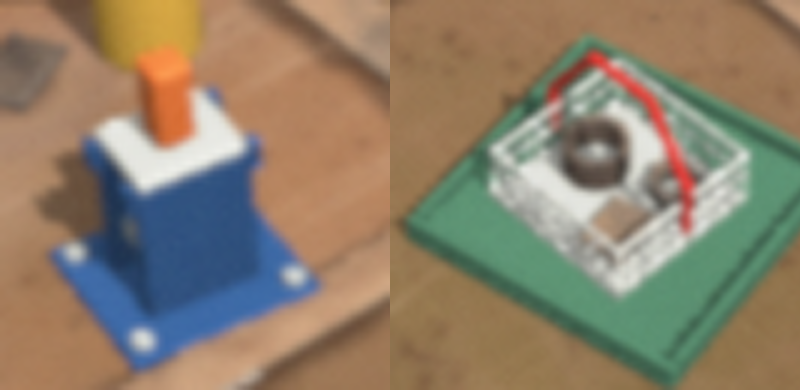

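View pics/c2.png

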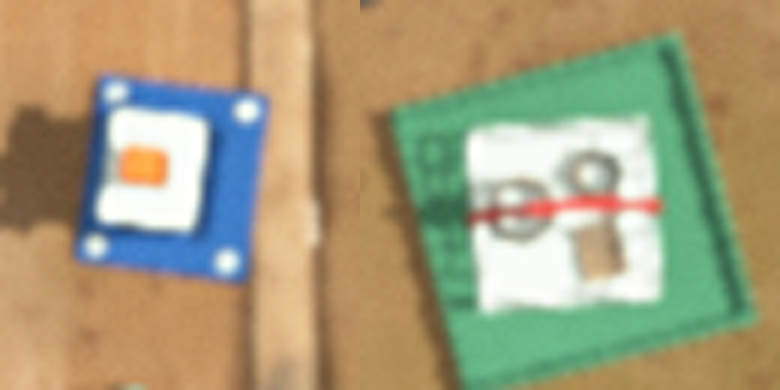

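Crops: the grip stands upright in the blue stand. The scene crop shows the stand's gap end on the left and a plain cheek on the right, so hook x is roughly world ±x. The bail runs nearly along the image horizontal in the top view, and the tray is turned about 14° from the basket. I'll fit poses next.

```bash
cat >> h.py <<'E'
from scipy.optimize import least_squares
def fit(pts,x0,off=True):
    """pts: (cam,uv,local xyz with world z). solves x,y,yaw"""
    def P(p,l):
        c,s=np.cos(p[2]),np.sin(p[2]); return [p[0]+c*l[0]-s*l[1],p[1]+s*l[0]+c*l[1],l[2]]
    f=lambda p:np.concatenate([proj(c,P(p,l))-uv for c,uv,l in pts])
    r=least_squares(f,x0,x_scale=[10,10,.1],loss='soft_l1')
    print('x,y,yawdeg',np.round([r.x[0],r.x[1],np.degrees(r.x[2])],1),'res px',np.round(r.fun,1).tolist()); return r.x
E
python3 - <<'E'
from h import *
T1=lambda x,y:np.array([x/6+235,y/6+170]); T2=lambda x,y:np.array([(x-360)/6+315,y/6+160])
S1=lambda x,y:np.array([x/6+245,y/6+150]); S2=lambda x,y:np.array([(x-390)/5+295,y/5+210])
# image right = -y, image up = +x
st=[('top',T1(103,75),(60,55,8)),('top',T1(268,98),(60,-55,8)),('top',T1(245,283),(-60,-55,8)),('top',T1(75,258),(-60,55,8))]
ss=[('scene',S1(137,368),(-60,-55,8)),('scene',S1(320,285),(60,-55,8)),('scene',S1(52,255),(-60,55,8))]
gt=[('top',T1(106,110),(33,28,107)),('top',T1(210,117),(33,-28,107)),('top',T1(203,235),(-33,-28,107)),('top',T1(97,222),(-33,28,107)),('top',T1(145,150),(12,0,159)),('top',T1(142,185),(-12,0,159))]
gs=[('scene',S1(147,193),(-33,-28,107)),('scene',S1(248,143),(33,-28,107)),('scene',S1(97,135),(-33,28,107)),('scene',S1(137,55),(-12,12,159)),('scene',S1(185,50),(12,-0,159))]
x0=[465,200,0]
fit(st,x0);fit(ss,x0);fit(gt,x0);fit(gs,x0);fit(st+ss+gt+gs,x0)
x0=[490,-110,0]
tt=[('top',T2(395,105),(95,95,20)),('top',T2(683,35),(95,-95,20)),('top',T2(757,322),(-95,-95,20)),('top',T2(465,390),(-95,95,20))]
bt=[('top',T2(467,127),(55,55,49)),('top',T2(645,118),(55,-55,49)),('top',T2(662,300),(-55,-55,49)),('top',T2(480,312),(-55,55,49))]
lt=[('top',T2(470,215),(0,56,62)),('top',T2(660,207),(0,-56,62)),('top',T2(525,209),(0,23,112)),('top',T2(610,203),(0,-23,112))]
bs=[('scene',S2(490,155),(-55,55,49)),('scene',S2(620,247),(-55,-55,49)),('scene',S2(748,160),(55,-55,49))]
ls=[('scene',S2(687,228),(0,-56,62)),('scene',S2(597,58),(0,23,112)),('scene',S2(655,107),(0,-23,112))]
print('tray');fit(tt,x0,);print('basket');fit(bt,x0);fit(lt,x0);fit(bs,x0);fit(ls,x0);fit(bt+bs,x0);fit(bt+lt+bs+ls,x0)
E
```

```text
x,y,yawdeg [466.5 204.5  -8.9] res px [-0.4, -0.3, 0.6, -0.3, 0.0, 0.2, -0.2, 0.4]
x,y,yawdeg [470.5 201.6  -7.7] res px [-0.1, 0.1, 1.0, 0.1, -0.9, -0.3]
x,y,yawdeg [465.6 203.8  -5.8] res px [1.2, 0.5, -0.8, 0.5, -1.2, -0.9, 1.1, 0.0, 0.0, -0.7, -0.1, 0.3]
x,y,yawdeg [471.4 200.2  -5.6] res px [-0.0, -0.7, 0.8, -0.2, -0.3, -0.4, -0.4, 0.7, 0.1, 0.7]
x,y,yawdeg [468.3 202.6  -7.4] res px [-0.3, -0.5, 0.8, -1.2, 1.0, -0.6, 0.7, 0.3, -0.6, 0.3, 0.3, 0.2, -1.6, -0.1, 1.8, -0.5, -0.2, 0.0, -1.1, -1.4, 1.1, -1.0, 0.4, -1.5, 0.1, -0.5, -1.6, -0.7, -0.4, 0.1, -1.4, -0.6, -1.6, 0.6, -1.1, 0.8]
tray
x,y,yawdeg [ 475.6 -125.4   12.6] res px [-0.5, -0.5, 0.3, -0.7, 0.2, 0.3, -0.1, 1.0]
basket
x,y,yawdeg [ 473.1 -116.5    2.9] res px [0.2, 0.8, 0.1, 0.3, -0.5, -0.5, 0.2, -0.4]
x,y,yawdeg [ 474.3 -116.3    1.6] res px [0.5, 0.1, -0.8, -0.0, 0.8, -0.2, -0.5, 0.2]
x,y,yawdeg [ 476.3 -120.8    3.2] res px [-0.4, -0.5, -0.1, 2.3, 0.6, -0.7]
x,y,yawdeg [ 476.9 -124.6   -3.1] res px [-0.2, -5.3, 0.9, 0.8, -0.6, 0.5]
x,y,yawdeg [ 475.1 -118.4    3.5] res px [0.6, 0.4, 0.4, -0.4, 0.1, -1.2, 0.8, -0.9, -1.3, -0.7, -0.9, 2.0, -0.3, -1.1]
x,y,yawdeg [ 475.2 -119.2    2.8] res px [1.0, 0.2, 0.8, -0.3, 0.1, -1.1, 0.8, -1.1, 1.3, 0.1, -0.0, -0.6, 1.6, -0.4, 0.3, -0.2, -1.1, -0.8, -1.0, 2.1, -0.0, -0.7, -0.4, -7.1, -1.4, 0.5, -1.7, -0.7]
```

```bash
cat >> h.py <<'E'
from scipy.spatial.transform import Rotation as Ro
def go(target,yaw,cmd=None):
    """tool-frame shift & turn to reach TCP target (mm) pointing down, tool-x at yaw deg"""
    s=ctrl.sense(); q=s['ee_rot']; R=Ro.from_quat([q[1],q[2],q[3],q[0]])
    p=s['eef_pos'] if cmd is None else np.array(cmd)
    c,n=np.cos(np.radians(yaw)),np.sin(np.radians(yaw))
    G=Ro.from_matrix(np.array([[c,n,0],[n,-c,0],[0,0,-1.]]))
    print('t',round(s['time_s'],2),'pos',np.round(s['eef_pos'],1),'yaw',np.round(np.degrees(np.arctan2(*R.as_matrix()[1::-1,0])),2),'F',np.round(s['force'],1),'w',round(s['grip_width'],3))
    print(' shift tool',np.round(R.inv().apply(np.array(target)-p),1),'turn deg',np.round((R.inv()*G).as_rotvec(degrees=True),2))
E
python3 - <<'E'
from h import *
print('bottle',at_z('top',(210,168.5),205),at_z('scene',(269,160),10))
go([468.3,202.5,240],82.5)
E
```

```text
bottle [566.96036278 366.18003408 205.        ] [560.32899625 367.12814406  10.        ]
t 1.4 pos [131.3 508.3 231.3] yaw 75.52 F [ 0.1 -1.1 -0.1] w 1.002
 shift tool [-211.8  402.8   -8.7] turn deg [-0.    0.   -6.98]
```

Request:
play_rows:
  motion:
    - [[-6,12,-3],[0,0,0]]
    - [[-12,22,-2],[0,0,0]]
    - [[-15,28.5,-1],[0,0,0]]
    - [[-15,28.5,-1],[0,0,0]]
    - [[-15,28.5,-1],[0,0,0]]
    - [[-15,28.5,-0.7],[0,0,0]]
    - [[-15,28.5,0],[0,0,0]]
    - [[-15,28.5,0],[0,0,0]]
    - [[-15,28.5,0],[0,0,0]]
    - [[-15,28.5,0],[0,0,0]]
    - [[-15,28.5,0],[0,0,0]]
    - [[-15,28.5,0],[0,0,0]]
    - [[-15,28.5,0],[0,0,0]]
    - [[-15,28.5,0],[0,0,0]]
    - [[-12,22,0],[0,0,0]]
    - [[-1.8,4.8,0],[0,0,-3.5]]
    - [[0,0,0],[0,0,-3.5]]
    - [[0,0,0],[0,0,0]]
    - [[0,0,0],[0,0,0]]
  fingers: 85
  squeeze: 60

```text
time_s: 2.98
eef_pos: [468.3, 202.5, 240.0]
ee_rot: [-0.0, 0.752, 0.659, -0.0]
force: [-1.2, 0.4, 0.8]
grip_width: 0.994
```

Run:
```python
from h import *
go([468.3,202.5,121],82.5)
a=ctrl.capture('scene')[...,::-1]
cv2.imwrite('pics/s2.png',cv2.resize(a[90:240,200:350],None,fx=4,fy=4,interpolation=cv2.INTER_CUBIC))
```

```text
t 2.98 pos [468.3 202.5 240. ] yaw 82.42 F [-1.2  0.4  0.8] w 0.994
 shift tool [ -0.   0. 119.] turn deg [-0.    0.   -0.08]
```

View pics/s2.png

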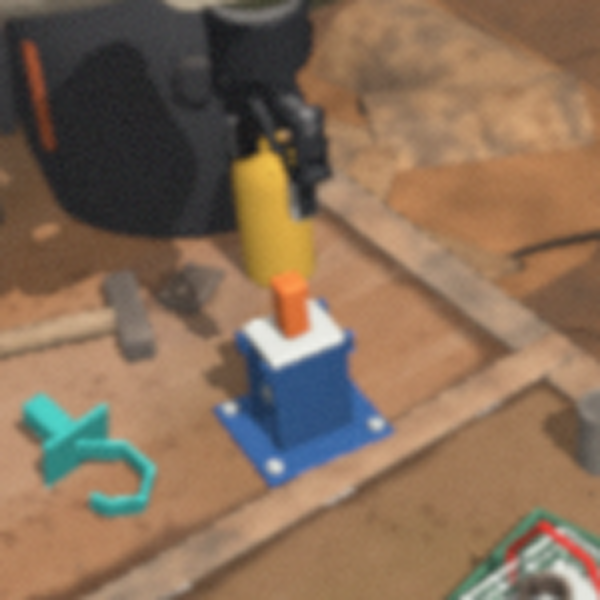

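The gripper hangs above the stand, with finger tips near crop (258,150) and (300,215) and the orange grip at (290,300). I'll check this against the projection.

Run:
```python
from h import *
f=lambda X:np.round((proj('scene',X)-[200,90])*4)
print('TCP',f([468.3,202.5,240]),f([468.3+6,202.5+42,250]),f([468.3-6,202.5-42,250]),'griptop',f([468.3,202.5,159]),'gripbot',f([468.3,202.5,107]))
b=ctrl.capture('top')
print(ctrl.spot_in('top','hook_grip')[:2])
```

```text
TCP [277. 199.] [250. 161.] [302. 217.] griptop [286. 282.] gripbot [291. 332.]
[{'position': [0.3323, 0.4342], 'p': 0.24}, {'position': [0.5563, 0.5015], 'p': 0.15}]
```

Request:
play_rows:
  motion:
    - [[0,0,10],[0,0,0]]
    - [[0,0,15],[0,0,0]]
    - [[0,0,15],[0,0,0]]
    - [[0,0,15],[0,0,0]]
    - [[0,0,15],[0,0,0]]
    - [[0,0,15],[0,0,0]]
    - [[0,0,12],[0,0,0]]
    - [[0,0,10],[0,0,0]]
    - [[0,0,8],[0,0,0]]
    - [[0,0,3],[0,0,0]]
    - [[0,0,0],[0,0,0]]

```text
time_s: 4.05
eef_pos: [468.1, 202.5, 121.4]
ee_rot: [-0.0, 0.752, 0.659, -0.0]
force: [-0.1, -0.3, -0.1]
grip_width: 0.997
```

Request:
play_rows:
  motion:
    - [[0,0,0],[0,0,0]]
    - [[0,0,0],[0,0,0]]
    - [[0,0,0],[0,0,0]]
    - [[0,0,0],[0,0,0]]
    - [[0,0,0],[0,0,0]]
    - [[0,0,0],[0,0,0]]
    - [[0,0,0],[0,0,0]]
    - [[0,0,0],[0,0,0]]
    - [[0,0,0],[0,0,0]]
    - [[0,0,0],[0,0,0]]
    - [[0,0,0],[0,0,0]]
    - [[0,0,0],[0,0,0]]
  fingers: 0
  squeeze: 80

```text
time_s: 5.05
eef_pos: [468.7, 202.6, 122.5]
ee_rot: [0.0, 0.752, 0.659, 0.0]
force: [-0.4, 0.3, 5.1]
grip_width: 0.267
```

Request:
play_rows:
  motion:
    - [[0,0,-4],[0,0,0]]
    - [[0,0,-6],[0,0,0]]
    - [[0,0,-8],[0,0,0]]
    - [[0,0,-10],[0,0,0]]
    - [[0,0,-12],[0,0,0]]
    - [[0,0,-12],[0,0,0]]
    - [[0,0,-12],[0,0,0]]
    - [[0,0,-12],[0,0,0]]
    - [[0,0,-12],[0,0,0]]
    - [[0,0,-12],[0,0,0]]
    - [[0,0,-12],[0,0,0]]
    - [[0,0,-10],[0,0,0]]
    - [[0,0,-6],[0,0,0]]
    - [[0,0,-2],[0,0,0]]
    - [[0,0,0],[0,0,0]]
    - [[0,0,0],[0,0,0]]

```text
time_s: 6.38
eef_pos: [468.1, 202.4, 251.5]
ee_rot: [-0.0, 0.752, 0.659, -0.0]
force: [0.0, 0.3, -1.5]
grip_width: 0.271
```

Run:
```python
from h import *
go([468.3,202.5,251],82.5)
a=ctrl.capture('scene')[...,::-1]
cv2.imwrite('pics/s3.png',cv2.resize(a[90:220,220:330],None,fx=5,fy=4.6,interpolation=cv2.INTER_CUBIC))
```

```text
t 6.38 pos [468.1 202.4 251.5] yaw 82.51 F [ 0.   0.3 -1.5] w 0.271
 shift tool [0.1 0.2 0.5] turn deg [-0.05  0.02  0.01]
```

View pics/s3.png

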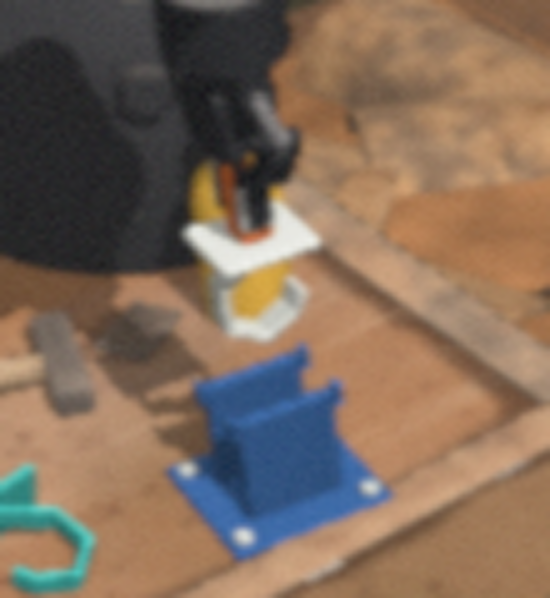

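The hook is out of the stand. Its back strap is at crop (215,290) and the lip at (300,290), so the mouth looks to world +x and I'll hook the bail from the -x side. Next I'll check the tilt and offset, then work out the move.

Run:
```python
from h import *
f=lambda X:np.round((proj('scene',X)-[220,90])*[5,4.6])
c,s=np.cos(np.radians(-7.5)),np.sin(np.radians(-7.5))
for x,y in [(-33,28),(-33,-28),(33,-28),(33,28)]: print(f([468.2+c*x-s*y,202.5+s*x+c*y,251.5+14.6-29]))
x,y=27,0;print('lip',f([468.2+c*x,202.5+s*x,251.5+14.6-84]),'Vbot',f([468.2,202.5,251.5+14.6-112]))
go([408,-121,251],92.5)
```

```text
[177. 228.]
[219. 271.]
[316. 237.]
[272. 195.]
lip [292. 284.] Vbot [258. 330.]
t 6.43 pos [468.1 202.4 251.4] yaw 82.52 F [-0.6  0.9 -2.6] w 0.272
 shift tool [-328.5  -17.5    0.5] turn deg [-0.07  0.02 -9.98]
```

Request:
play_rows:
  motion:
    - [[-8,0,0],[0,0,0]]
    - [[-16,-1,0],[0,0,0]]
    - [[-22,-1,0],[0,0,0]]
    - [[-24,-1.5,0],[0,0,0]]
    - [[-24,-1.5,0],[0,0,0]]
    - [[-24,-1.5,0],[0,0,0]]
    - [[-24,-1.5,0],[0,0,0]]
    - [[-24,-1.5,0],[0,0,0]]
    - [[-24,-1.5,0],[0,0,0]]
    - [[-24,-1.5,0],[0,0,0]]
    - [[-24,-1.5,0],[0,0,0]]
    - [[-24,-1.5,0],[0,0,0]]
    - [[-24,-1.5,0],[0,0,0]]
    - [[-22,-1,0],[0,0,0]]
    - [[-14,-0.5,0],[0,0,0]]
    - [[-6.5,0,0],[0,0,-2.5]]
    - [[0,0,0],[0,0,-2.5]]
    - [[0,0,0],[0,0,-2.5]]
    - [[0,0,0],[0,0,-2.5]]
    - [[0,0,0],[0,0,0]]

```text
time_s: 8.1
eef_pos: [406.8, -121.1, 251.7]
ee_rot: [-0.0, 0.691, 0.723, -0.0]
force: [-0.1, 0.7, -2.4]
grip_width: 0.271
```

Run:
```python
from h import *
go([409,-121,161],92.5)
```

```text
t 8.1 pos [ 406.8 -121.1  251.7] yaw 92.58 F [-0.1  0.7 -2.4] w 0.271
 shift tool [-0.1  2.3 90.7] turn deg [-0.04 -0.01  0.08]
```

Request:
play_rows:
  motion:
    - [[0,0,4],[0,0,0]]
    - [[0,0,8],[0,0,0]]
    - [[0,0,10],[0,0,0]]
    - [[0,0,10],[0,0,0]]
    - [[0,0,10],[0,0,0]]
    - [[0,0,10],[0,0,0]]
    - [[0,0,10],[0,0,0]]
    - [[0,0,10],[0,0,0]]
    - [[0,0,9],[0,0,0]]
    - [[0,0,6],[0,0,0]]
    - [[0,0,3],[0,0,0]]
    - [[0,0,0.5],[0,0,0]]
    - [[0,0,0],[0,0,0]]

```text
time_s: 9.18
eef_pos: [407.3, -120.9, 161.6]
ee_rot: [0.0, 0.691, 0.722, 0.0]
force: [0.5, -0.4, -2.1]
grip_width: 0.264
```

Run:
```python
from h import *
go([475,-118.5,161],92.5)
a=ctrl.capture('scene')[...,::-1]
cv2.imwrite('pics/s4.png',cv2.resize(a[180:300,275:395],None,fx=5,fy=5,interpolation=cv2.INTER_CUBIC))
f=lambda X:np.round((proj('scene',X)-[275,180])*5)
s=ctrl.sense()['eef_pos']
print('lip',f(s+[27,1,14.6-82]),'Vbot',f(s+[0,0,14.6-116]),'bail mid',f([475,-118.5,112]),'bail ends',f([475-1,-118.5+23,112]),f([476,-118.5-23,112]))
```

```text
t 9.18 pos [ 407.3 -120.9  161.6] yaw 92.51 F [ 0.5 -0.4 -2.1] w 0.264
 shift tool [-0.6 67.7  0.6] turn deg [0.01 0.01 0.01]
lip [275. 288.] Vbot [240. 351.] bail mid [327. 231.] bail ends [299. 210.] [355. 253.]
```

View pics/s4.png

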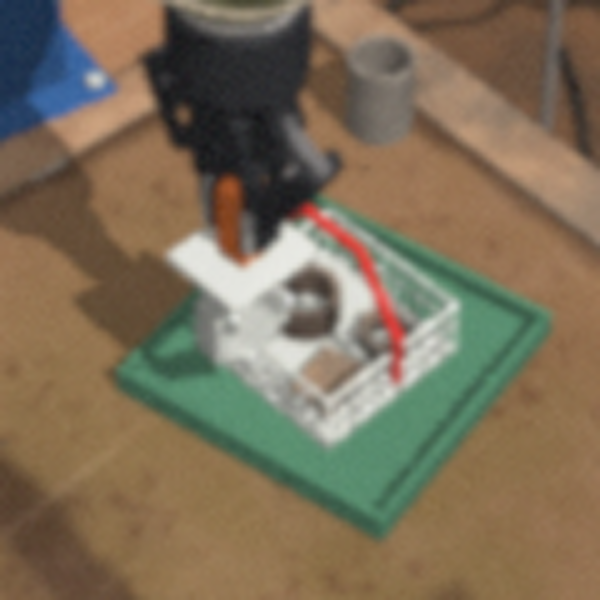

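The hook is in front of the bail, guard above and lip below it. The bail's corners are at crop (305,210) and (362,252), within 7 crop px of the prediction. I'll advance slowly.

Request:
play_rows:
  motion:
    - [[0,3,0],[0,0,0]]
    - [[0,6,0],[0,0,0]]
    - [[0,6,0],[0,0,0]]
    - [[0,6,0],[0,0,0]]
    - [[0,6,0],[0,0,0]]
    - [[0,6,0],[0,0,0]]
    - [[0,6,0],[0,0,0]]
    - [[0,6,0],[0,0,0]]
    - [[0,6,0],[0,0,0]]
    - [[0,6,0],[0,0,0]]
    - [[0,5,0],[0,0,0]]
    - [[0,3.5,0],[0,0,0]]
    - [[0,2,0],[0,0,0]]
    - [[0,0,0],[0,0,0]]
    - [[0,0,0],[0,0,0]]

```text
time_s: 10.48
eef_pos: [474.5, -117.8, 161.4]
ee_rot: [-0.0, 0.691, 0.722, -0.0]
force: [-0.0, -0.1, -2.0]
grip_width: 0.274
```

Request:
play_rows:
  motion:
    - [[0,0,-3],[0,0,0]]
    - [[0,0,-4],[0,0,0]]
    - [[0,0,-4],[0,0,0]]
    - [[0,0,-4],[0,0,0]]
    - [[0,0,-4],[0,0,0]]
    - [[0,0,-4],[0,0,0]]
    - [[0,0,-3],[0,0,0]]
    - [[0,0,-2],[0,0,0]]
    - [[0,0,0],[0,0,0]]
    - [[0,0,0],[0,0,0]]
  squeeze: 100

```text
time_s: 11.32
eef_pos: [474.6, -117.8, 189.5]
ee_rot: [0.0, 0.691, 0.722, 0.0]
force: [0.3, 0.1, -2.8]
grip_width: 0.265
```

Run:
```python
from h import *
go([475,-118.5,201],92.5)
a=ctrl.capture('scene')[...,::-1]
cv2.imwrite('pics/s5.png',cv2.resize(a[180:300,275:395],None,fx=5,fy=5,interpolation=cv2.INTER_CUBIC))
```

```text
t 11.32 pos [ 474.6 -117.8  189.5] yaw 92.52 F [ 0.3  0.1 -2.8] w 0.265
 shift tool [ -0.7   0.3 -11.5] turn deg [0.   0.   0.02]
```

View pics/s5.png

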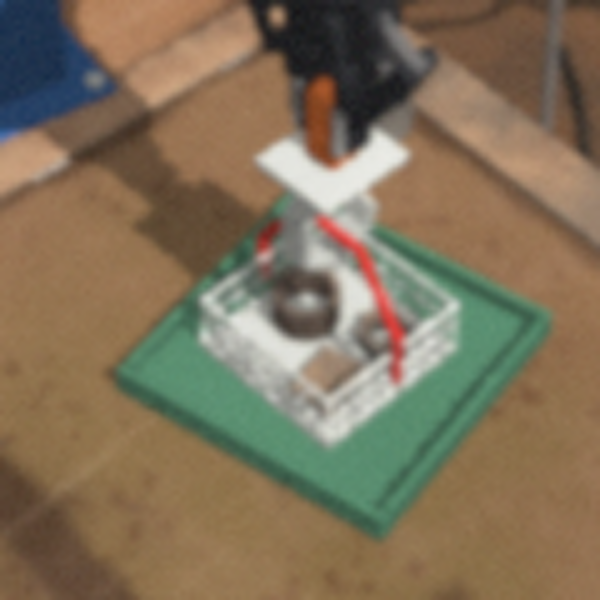

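The bail now runs through the hook's mouth under the guard, and the basket hasn't moved. I'll raise slowly into contact.

Request:
play_rows:
  motion:
    - [[0,0,-2],[0,0,0]]
    - [[0,0,-2],[0,0,0]]
    - [[0,0,-2],[0,0,0]]
    - [[0,0,-1.5],[0,0,0]]
    - [[0,0,-1.5],[0,0,0]]
    - [[0,0,-1],[0,0,0]]
    - [[0,0,-1],[0,0,0]]
    - [[0,0,-1],[0,0,0]]
    - [[0,0,-1],[0,0,0]]
    - [[0,0,-1],[0,0,0]]
    - [[0,0,-1],[0,0,0]]
    - [[0,0,-1],[0,0,0]]
    - [[0,0,-1],[0,0,0]]
    - [[0,0,-1],[0,0,0]]
    - [[0,0,0],[0,0,0]]
    - [[0,0,0],[0,0,0]]
    - [[0,0,0],[0,0,0]]

```text
time_s: 12.78
eef_pos: [474.6, -117.8, 207.4]
ee_rot: [-0.0, 0.691, 0.722, -0.0]
force: [-0.1, -0.4, -7.5]
grip_width: 0.268
```

Force is -7.5 N, which is hook plus basket, so the basket hangs about 5 mm up. I'll lift 75 mm more, gently.

Request:
play_rows:
  motion:
    - [[0,0,-1],[0,0,0]]
    - [[0,0,-2],[0,0,0]]
    - [[0,0,-3],[0,0,0]]
    - [[0,0,-4],[0,0,0]]
    - [[0,0,-5],[0,0,0]]
    - [[0,0,-5],[0,0,0]]
    - [[0,0,-5],[0,0,0]]
    - [[0,0,-5],[0,0,0]]
    - [[0,0,-5],[0,0,0]]
    - [[0,0,-5],[0,0,0]]
    - [[0,0,-5],[0,0,0]]
    - [[0,0,-5],[0,0,0]]
    - [[0,0,-5],[0,0,0]]
    - [[0,0,-5],[0,0,0]]
    - [[0,0,-5],[0,0,0]]
    - [[0,0,-4],[0,0,0]]
    - [[0,0,-3],[0,0,0]]
    - [[0,0,-2],[0,0,0]]
    - [[0,0,-1],[0,0,0]]
    - [[0,0,0],[0,0,0]]

```text
time_s: 14.45
eef_pos: [474.7, -117.8, 282.6]
ee_rot: [0.0, 0.691, 0.722, 0.0]
force: [-0.0, -0.1, -6.9]
grip_width: 0.27
```

Request:
play_rows:
  motion:
    - [[0,0,0],[0,0,0]]
    - [[0,0,0],[0,0,0]]
    - [[0,0,0],[0,0,0]]
    - [[0,0,0],[0,0,0]]
    - [[0,0,0],[0,0,0]]
    - [[0,0,0],[0,0,0]]
    - [[0,0,0],[0,0,0]]
    - [[0,0,0],[0,0,0]]
    - [[0,0,0],[0,0,0]]
    - [[0,0,0],[0,0,0]]
    - [[0,0,0],[0,0,0]]
    - [[0,0,0],[0,0,0]]
    - [[0,0,0],[0,0,0]]
    - [[0,0,0],[0,0,0]]
    - [[0,0,0],[0,0,0]]
    - [[0,0,0],[0,0,0]]
    - [[0,0,0],[0,0,0]]
    - [[0,0,0],[0,0,0]]
    - [[0,0,0],[0,0,0]]
    - [[0,0,0],[0,0,0]]

```text
time_s: 16.12
eef_pos: [474.6, -117.8, 282.5]
ee_rot: [-0.0, 0.691, 0.722, -0.0]
force: [-0.0, 0.2, -7.1]
grip_width: 0.269
```

Run:
```python
from h import *
go([475,-118.5,201],92.5)
a=ctrl.capture('scene')[...,::-1].astype(float)
for _ in range(8): n=ctrl.capture('scene')[...,::-1].astype(float)
print('motion',np.abs(cv2.blur(n,(3,3))-cv2.blur(a,(3,3)))[180:300,275:395].mean())
a=a.astype(np.uint8)
cv2.imwrite('pics/s6.png',cv2.resize(a[160:280,275:395],None,fx=5,fy=5,interpolation=cv2.INTER_CUBIC))
f=lambda X:np.round((proj('scene',X)-[275,160])*5)
zt=ctrl.sense()['eef_pos'][2]; u=zt+14.6-104-105+0; print('underside',u)
c,s=np.cos(np.radians(2.7)),np.sin(np.radians(2.7))
for z in (u,u+42):
  for x,y in [(-55,55),(-55,-55),(55,-55),(55,55)]: print(f([475+c*x-s*y,-118.5+s*x+c*y,z]))
```

```text
t 16.12 pos [ 474.6 -117.8  282.5] yaw 92.52 F [-0.   0.2 -7.1] w 0.269
 shift tool [-0.7  0.3 81.5] turn deg [-0.   -0.    0.02]
motion 0.5295421810699589
underside 88.08789250263038
[192. 356.]
[325. 463.]
[461. 362.]
[327. 263.]
[191. 307.]
[327. 414.]
[465. 312.]
[329. 213.]
```

View pics/s6.png

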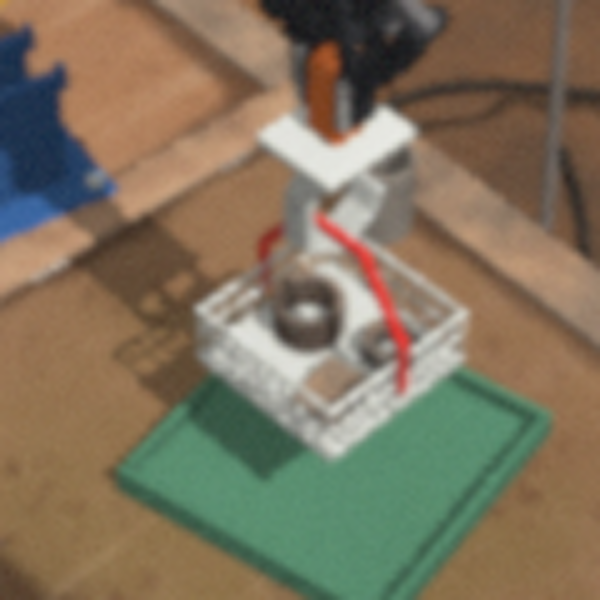

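The basket hangs level and still on the hook over the tray with all three parts in it. Its rim corners are at crop (195,315), (332,410) and (468,312), within about 2 camera px of a level prediction with the underside at about 85 mm. Handing in.

```bash
python3 -c "
from rig import ctrl
print(ctrl.finish_job(), ctrl.sense()['time_s'])"
```

```text
the job is handed in; nothing more can be done
the job is handed in; nothing more can be done
```

I took the orange-handled hook out of its stand, hooked the bail from its -x side and lifted the basket straight up. I handed the job in at about 16.6 s with the arm still holding it.

- **Height:** the underside is about 85 mm above the table, so about 65 mm above the tray rim. I worked this out from the arm's height and the hook's given sizes; the last picture agrees.
- **Load:** the vertical force is about -7 N, which matches hook plus basket plus parts. The grip opening stayed steady and well above shut.
- **Level and still:** two pictures taken 0.4 s apart showed almost no change. All three parts are still in the basket. The rim corners lie within about 2 camera pixels of a level basket. The largest difference was at the front corner, where the fit was already off by about that much before the lift.
- **Disagreement:** the two cameras differed by about 3–5 mm in position. I used the combined estimate, and the hook seated under the bail without trouble.
- **Bystanders:** I kept clear of the bottle, block and tube stub. I did not measure their final positions.

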